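# Pin the drive link and hold the gear cover ready for its screws

## Robot

A 6-joint arm with a two-finger parallel gripper is mounted at the origin on the work surface; the furniture and walls round the work are solid. World frame = base frame: x ahead of the robot, y to its left, z up, the work surface at z = 0. Lengths are in m, angles in rad, forces in N, time in s.
With the tool pointing down it reaches from about 0.35 to 0.8 m from the base axis. Payload 7.3 kg.
Tool frame: the origin (TCP) lies between the finger pads; the fingertips stand 25 mm ahead of it and the grasp point (between the pads) lies 6 mm ahead of it (r.tip_extent is the distance from the TCP to the fingertips, in m); z points along the fingers, y is the line along which they close (so a half turn about z gives the same grasp; the last joint's range is limited). The gripper opens to 85 mm and grips with 20 to 120 N. Pads are 22 mm wide; open, the fingers measure 114 mm over their backs; the gripper's body (76 mm by 85 mm) begins 54 mm behind the grasp point. The pads swing forward as they close: fully open they stand 13 mm farther back than shut.
Start: joints at [0.988, 0.342, 1.524, -0, 1.275, -0.146], TCP at [0.222, 0.476, 0.221] pointing down, gripper open.
Joint ranges: [-2.53, 2.53], [-0.77, 2.02], [0.04, 2.7], [-1, 4.14], [0.28, 2.66], [-3.11, 3.11]. Speed limits (rad/s): [2.57, 2.57, 3.14, 3.14, 3.14, 3.14].

## Interface

Orientations are given as a unit quaternion [x, y, z, w].
In Python, from workcell import r, command_gripper, optics gives the robot as it stands. The module is installed in compiled form; this text tells all that it offers. Calls block until the motion is done:
- r.reach(position, orientation): joint-space move of the TCP to a pose.
- r.move_straight(position, orientation=None, speed=0.15, max_force=None): straight line of the TCP; orientation=None keeps the orientation; speed is the mean speed in m/s. With max_force (N) it stops when the force on the tool has changed by that much, and returns True; else False.
- r.movej(angles): joint-space move.
- command_gripper(opening, force=None): finger opening in m; force is the grip in N (None keeps the last); returns when the fingers have stopped.
- r.hold(seconds).
- r.solve_ik(position, orientation): joint angles nearest the present ones, or None.
- r.read_state(): the state.
- optics.get_image(name): name is "scene" or "top" or "wrist"; returns (picture, depth): 384x512x3 uint8, red, green, blue; 384x512 float32, m along the optical axis (not along the pixel's ray), 0 where there is no reading.
- optics.camera_model(name): a dict with "K" (3x3 intrinsics, pixels), "R" (3x3) and "t" (3): a world point X has camera coordinates R X + t; the wrist camera has in their place "tool_from_camera" (4x4, takes a point from camera to tool coordinates, whose origin is the TCP and whose axes are the flange's). Camera axes: x right, y down, z forward; pixel columns grow to the right and rows downward; lengths in m; the calibration is good to about 2 mm. A picture is of the moment at which its call begins: read the wrist's pose just before it. camera_model takes no time and is no camera call.
A pose or a line that the arm cannot do raises r.PlanningError and nothing moves.
- r.finish_job(): hands the job in; it is judged then, once.
The state is a dict: "time_s": time; "joint_positions": joint angles; "dq": joint speeds; "tau": joint torques, N m; "eef_pos": TCP position; "eef_rot": TCP orientation; "contact_force": force on the tool from outside, world axes, zero at the start; "torque": the same for the moment, N m; "grip_width": finger opening in m; "grip_force": force on a finger pad.
Only numpy, scipy, OpenCV 4.12 (cv2) and the standard library are available. Lean on these libraries where they do the work, as an engineer would, in place of code of your own. Each camera call takes 0.05 s, during which the arm holds its last target. There are 200 camera calls.

## Task

Close up the gear housing of the dough roller: first take the retaining pin from its wooden block, drop it fully home through the fork and the drive link's eye inside the open housing, and let go of it. Then lift the cover plate by its grip bar and hold it level and still about a centimetre above the housing rim, nose over nose and not touching, with all three threaded holes showing through the plate's holes so that I can start the screws; the program finishes while still holding the plate there. Leave the mug, the ramekin and the egg cup where they are.

Things in the scene. Friction and masses are not known exactly. Their poses are not given: they have to be found in the camera images.
- housing: White fixed gear housing, open-topped: box 120 (x) x 110 (y) x 80 mm, 6 mm walls, a solid nose 36 long, 44 wide on its -x side. Origin: on the worktop under the box centre (nose not counted), z up. In the middle a fork of two 36 mm lugs, the link's eye between; a vertical 14 mm bore on the origin's axis runs through all three, 49 mm from the side walls. 28 mm screw pillars fill the +x corners.
- bore (a point): Mouth of the 14 mm bore, at the centre of the upper lug's top, 46 mm above the worktop, 34 mm below the housing rim. The bore runs down to 6 mm above the worktop.
- thread_1 (a point): Mouth of the 8 mm threaded hole in the housing's rim, corner pillar at +x +y: (46, 41, 80) mm in the housing's frame.
- thread_2 (a point): Mouth of the 8 mm threaded hole in the corner pillar at +x -y: (46, -41, 80) mm in the housing's frame.
- thread_3 (a point): Mouth of the 8 mm threaded hole in the nose: (-78, 0, 80) mm in the housing's frame.
- cover: Loose aluminium cover plate, 0.2 to 0.4 kg, 6 mm thick, 120 x 110 mm with a 36 x 44 mm nose on its -x side. Lies flat, right way up. Origin: underside, centre of the 120 x 110 part; z up. A wooden grip bar 80 mm long (x), 14 wide (y), 18 tall stands on two posts, from 41 to 59 mm above the underside, centred 8 mm from the origin towards the nose, near the centre of mass.
- grip (a point): Centre of the cover's grip bar: (-8, 0, 50) mm in the cover's frame.
- cover_hole_1 (a point): Centre, at the underside, of the cover's 16 mm hole that belongs over thread_1: (46, 41, 0) mm in the cover's frame.
- cover_hole_2 (a point): The same for thread_2: (46, -41, 0) mm in the cover's frame.
- cover_hole_3 (a point): The same for thread_3, in the nose: (-78, 0, 0) mm in the cover's frame.
- pin: Loose upright steel pin, about 60 g: shank 10 mm thick, 36 long, its lowest 8 mm tapering to 5 mm; above it a round grip head 20 mm thick, 28 tall. Origin: lowest point of the shank, on the axis; z up. It starts in the pin block, shoulder on the block's top: head 45 to 73 mm above the worktop, origin at 9 mm. Home in the bore, its head stands from 46 to 74 mm.
- pin_shoulder (a point): On the pin's axis at the underside of its head, 36 mm above the origin.
- pin_block: Pale wooden block, 50 x 50 x 45 mm, fixed, with a 12 mm hole 40 mm deep in its top that holds the pin. Origin: centre of its underside.
- mug: Small blue mug, 49 mm high, a loose bystander. Origin: underside.
- ramekin: White ramekin, 73 mm across, 41 mm high, a loose bystander. Origin: underside.
- egg_cup: Brown egg cup, 47 mm across, 54 mm high, a loose bystander. Origin: underside.

How it is judged:
On the way:
1. the pin is fully home through fork and link eye, and released (horizontal distance between pin and bore below 0.006 m and z of pin_shoulder in the frame of bore between -0.003 and 0.003 m and angle between pin's own z axis and vertical below 0.12 rad and contact force between the fingers and pin below 0.1 N), for 0.2 s.
At the end, for the whole second after the job is handed in: Pin home (shoulder within 3 mm of the upper lug, foot within 6 mm of the bore axis, upright within 7 degrees); cover gripped, at rest, level within 5 degrees, touching neither housing nor pin, each hole within 5 mm sideways of its own threaded hole and 3 to 22 mm above it (horizontal distance between pin and bore below 0.006 m and z of pin_shoulder in the frame of bore between -0.003 and 0.003 m and angle between pin's own z axis and vertical below 0.12 rad and horizontal distance between cover_hole_1 and thread_1 below 0.005 m and z of cover_hole_1 in the frame of thread_1 between 0.003 and 0.022 m and horizontal distance between cover_hole_2 and thread_2 below 0.005 m and z of cover_hole_2 in the frame of thread_2 between 0.003 and 0.022 m and horizontal distance between cover_hole_3 and thread_3 below 0.005 m and z of cover_hole_3 in the frame of thread_3 between 0.003 and 0.022 m and angle between cover's own z axis and vertical below 0.09 rad and contact force between the fingers and cover above 1 N and contact force between cover and housing below 0.05 N and contact force between cover and pin below 0.05 N and linear speed of cover below 0.02 m/s and angular speed of cover below 0.15 rad/s); the arm keeps its last pose, push and grip.
It fails at once if the mug is pushed more than 30 mm away (distance of mug from where it was at the start of the episode above 0.03 m).
It fails at once if the ramekin is pushed more than 30 mm away (distance of ramekin from where it was at the start of the episode above 0.03 m).
It fails at once if the egg cup is pushed more than 30 mm away (distance of egg_cup from where it was at the start of the episode above 0.03 m).
It also fails if it takes over 59 s, if anything falls off the work surface, if the arm or the gripper's body presses on something with over 40 N, if the wrist force passes 120 N, or if a joint passes its speed limit or range.

## Working session

There is one attempt and no reset: what is moved stays moved. The work goes in short steps, each a Python script; the robot and the scene stay as the last script left them, time stands still between calls to the robot, and variables do not carry over. Pictures are saved under pics/ and viewed, at most 10 in all, crops included, and the job is handed in when it is done.

```bash
mkdir -p pics
python3 - <<'E'
from workcell import r, optics
import cv2, numpy as np
for n in ("top","scene"):
    p,d=optics.get_image(n); np.savez(f"{n}.npz",p=p,d=d)
    cv2.imwrite(f"pics/{n}0.png",p[:,:,::-1]); m=optics.camera_model(n)
    print(n,m["K"].tolist(),(-m["R"].T@m["t"]).round(3),m["R"].round(3).tolist())
print(optics.camera_model("wrist")); print(r.read_state()["time_s"],r.read_state()["eef_rot"])
E
```

```text
top [[393.00598768973833, 0.0, 261.6000169412626], [0.0, 393.00598768973833, 188.30272468732457], [0.0, 0.0, 1.0]] [0.36  0.095 1.022] [[0.025, -1.0, 0.008], [-0.992, -0.026, -0.121], [0.121, -0.005, -0.993]]
scene [[364.53907168878925, 0.0, 251.8790588785236], [0.0, 364.53907168878925, 184.24378306133323], [0.0, 0.0, 1.0]] [ 0.13  -0.608  0.632] [[0.904, -0.428, 0.024], [-0.223, -0.518, -0.826], [0.366, 0.741, -0.563]]
{'K': array([[311.14871838,   0.        , 254.34850714],
       [  0.        , 311.14871838, 193.02845649],
       [  0.        ,   0.        ,   1.        ]]), 'tool_from_camera': array([[-6.78575430e-04, -9.63969715e-01, -2.66011143e-01,
         6.67723914e-02],
       [ 9.99999587e-01, -8.15041731e-04,  4.02616202e-04,
        -6.87835221e-05],
       [-6.04920007e-04, -2.66010760e-01,  9.63969870e-01,
        -1.52767414e-01],
       [ 0.00000000e+00,  0.00000000e+00,  0.00000000e+00,
         1.00000000e+00]])}
0.1 [ 2.16649382e-01  9.76249229e-01 -6.57113437e-04 -2.39006203e-04]
```

View pics/top0.png

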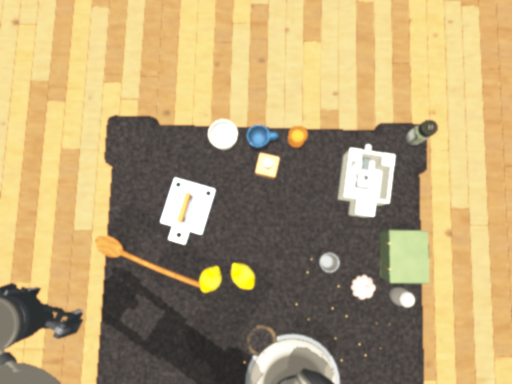

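View pics/scene0.png

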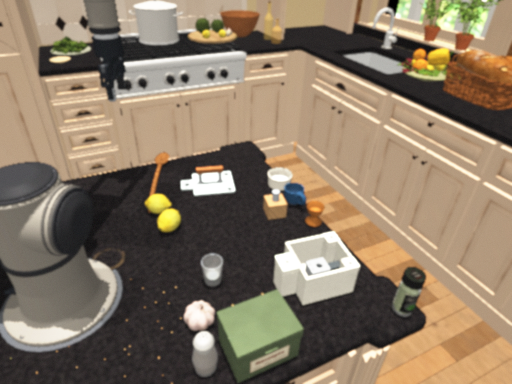

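The top view shows the cover at (187,210) with its nose down-left, the pin block at (267,165) with the pin standing in it, and the housing at (367,182) with its nose at (363,210). The ramekin, mug and egg cup are at (223,134), (261,137) and (298,137). The scene view agrees. I'll take coarse positions from this, then close looks with the wrist camera.

```bash
cat > h.py <<'E'
import numpy as np, cv2
from scipy.spatial.transform import Rotation as R
from workcell import r, command_gripper, optics
def cam(n, st=None):
    m=optics.camera_model(n)
    if n!="wrist": return m["K"],m["R"].T,-m["R"].T@m["t"]
    T=m["tool_from_camera"]; Q=R.from_quat(st["eef_rot"]).as_matrix()
    return m["K"],Q@T[:3,:3],Q@T[:3,3]+np.array(st["eef_pos"])
def rays(c,uv):
    K,A,o=c; uv=np.atleast_2d(uv).astype(float)
    return np.c_[uv,np.ones(len(uv))]@np.linalg.inv(K).T@A.T, o
def onplane(c,uv,z):
    d,o=rays(c,uv); return o+d*((z-o[2])/d[:,2])[:,None]
def cloud(c,depth):
    v,u=np.indices(depth.shape); d,o=rays(c,np.c_[u.ravel(),v.ravel()])
    return (o+d*depth.reshape(-1,1)).reshape(*depth.shape,3)
def snap(name):
    st=r.read_state(); p,d=optics.get_image("wrist"); c=cam("wrist",st)
    np.savez(name+".npz",p=p,d=d,K=c[0],A=c[1],o=c[2]); cv2.imwrite(f"pics/{name}.png",p[:,:,::-1]); return p,d,c
def down(yaw):  # tool pointing down, tool y axis (closing line) at world angle yaw
    y=np.array([np.cos(yaw),np.sin(yaw),0]); z=np.array([0,0,-1.]); return R.from_matrix(np.c_[np.cross(y,z),y,z]).as_quat()
E
python3 - <<'E'
from h import *
f=np.load("top.npz"); P=cloud(cam("top"),f["d"])
for n,(u,v) in dict(cover=(187,210),covernose=(176,236),coverA=(176,182),coverB=(212,189),block=(262,170),pin=(267,162),ram=(223,134),mug=(259,138),egg=(298,137),hou=(367,182),nose=(363,210),rimL=(347,151),rimR=(393,156),link=(368,150),table=(300,200)).items(): print(n,P[v,u].round(3))
print(r.tip_extent)
E
```

```text
cover [0.422 0.281 0.005]
covernose [0.354 0.307 0.001]
coverA [0.495 0.314 0.001]
coverB [0.478 0.219 0.007]
block [0.525 0.09  0.043]
pin [0.54  0.078 0.073]
ram [0.623 0.195 0.015]
mug [0.617 0.1   0.005]
egg [ 0.617 -0.001  0.027]
hou [ 0.501 -0.175  0.045]
nose [ 0.428 -0.156  0.077]
rimL [ 0.589 -0.134  0.001]
rimR [ 0.563 -0.23   0.078]
link [ 0.585 -0.179  0.039]
table [ 0.456 -0.011  0.001]
0.025
```

Run:
```python
from h import *
q=down(np.pi/2)
for n,p in (("w_cover",(.45,.28,.20)),("w_pin",(.555,.08,.22)),("w_hou",(.50,-.175,.24))):
    r.reach(p,q); r.hold(.3); snap(n)
a=[cv2.imread(f"pics/{n}.png") for n in ("w_cover","w_pin","w_hou")]
cv2.imwrite("pics/m1.png",cv2.resize(np.vstack([np.hstack(a[:2]),np.hstack([a[2],a[2]*0])]),(800,600),interpolation=cv2.INTER_AREA))
print(r.read_state()["time_s"])
```

```text
4.2333
```

View pics/m1.png

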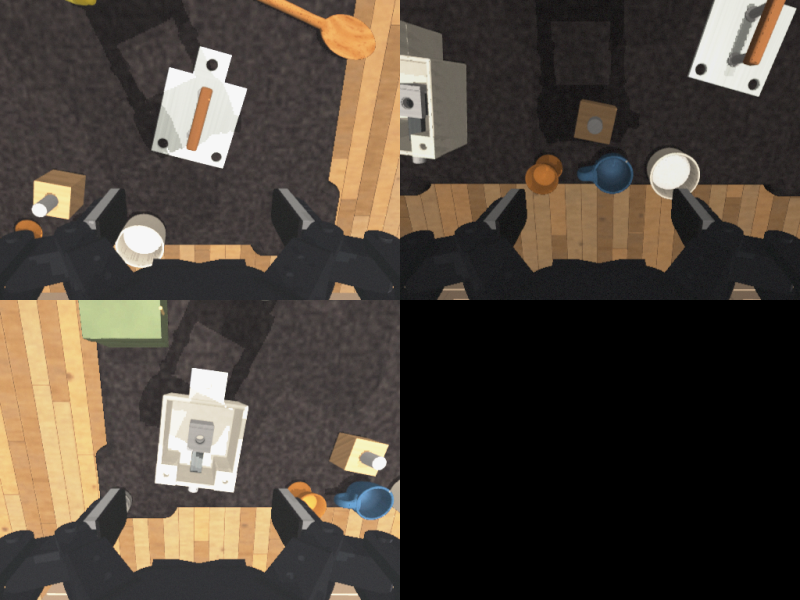

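The wrist pictures show the cover holes at about (270,83), (207,183) and (276,201) in full-size pixels, the pin head at about (250,161), and the bore at about (256,176). I'll enlarge these areas to see the threads.

Run:
```python
from h import *
L=lambda n:cv2.imread(f"pics/{n}.png")
h=L("w_hou")[70:260,190:330]; c=L("w_cover")[40:230,180:330]; p=L("w_pin")[110:210,200:300]
p=cv2.convertScaleAbs(p,alpha=1.5)
cv2.imwrite("pics/m2.png",np.hstack([cv2.resize(h,(420,570),interpolation=cv2.INTER_CUBIC),cv2.resize(cv2.convertScaleAbs(p),(370,370)).copy() if 0 else cv2.copyMakeBorder(cv2.resize(p,(370,370)),0,200,0,0,cv2.BORDER_CONSTANT)]))
for n in ("w_hou","w_cover","w_pin"):
    f=np.load(n+".npz"); P=cloud((f["K"],f["A"],f["o"]),f["d"])
    for (u,v) in {"w_hou":[(266,105),(256,176),(215,218),(290,220),(256,240)],"w_cover":[(245,150),(225,120),(255,145)],"w_pin":[(250,161),(236,140),(256,100)]}[n]: print(n,u,v,P[v,u].round(4))
```

```text
w_hou 266 105 [ 0.4315 -0.163   0.08  ]
w_hou 256 176 [ 0.5181 -0.1721  0.0045]
w_hou 215 218 [ 0.5476 -0.2162  0.0797]
w_hou 290 220 [ 0.5509 -0.1357  0.0767]
w_hou 256 240 [ 0.5726 -0.1724  0.0805]
w_cover 245 150 [0.4288 0.2701 0.0062]
w_cover 225 120 [0.3963 0.2486 0.0061]
w_cover 255 145 [0.4172 0.2811 0.0584]
w_pin 250 161 [0.5384 0.0767 0.0731]
w_pin 236 140 [0.5209 0.0618 0.0456]
w_pin 256 100 [ 4.80e-01  8.28e-02 -1.00e-04]
```

View pics/m2.png

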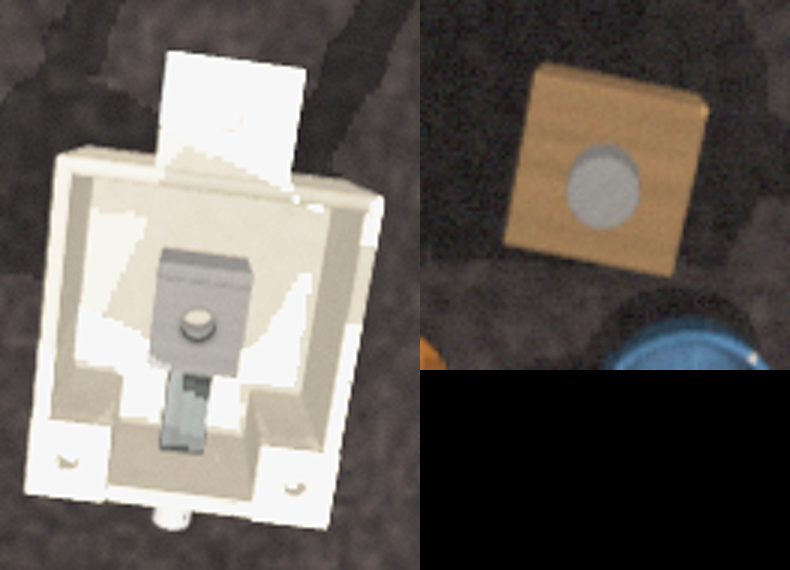

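Threads 1 and 2 appear at about (288,232) and (212,224), the nose thread only faintly at (267,109), and the bore mouth at (256,177). The depth agrees with the given heights (0.080, 0.046, 0.073).

```bash
cat > meas.py <<'E'
from h import *
def fit(model,pts):  # 2D rigid fit
    m,p=np.array(model)[:,:2],np.array(pts)[:,:2]; a,b=m.mean(0),p.mean(0); M,Pp=m-a,p-b
    yaw=np.arctan2((M[:,0]*Pp[:,1]-M[:,1]*Pp[:,0]).sum(),(M*Pp).sum()); c,s=np.cos(yaw),np.sin(yaw); Q=np.array([[c,-s],[s,c]])
    return b-Q@a,yaw,(np.linalg.norm(M@Q.T-Pp,axis=1)*1e3).round(1)
def load(n):
    f=np.load(n+".npz"); c=(f["K"],f["A"],f["o"]); return f["p"],f["d"],c,cloud(c,f["d"])
def dark(p,u,v,h=6,k=.5):
    g=cv2.cvtColor(p,cv2.COLOR_RGB2GRAY).astype(float)[v-h:v+h+1,u-h:u+h+1]; w=np.clip(np.median(g)-g-(np.median(g)-g.min())*k*.5,0,None)
    y,x=np.indices(g.shape); return np.array([(w*x).sum(),(w*y).sum()])/w.sum()+[u-h,v-h]
def blob(mask,u,v):
    n,l,s,c=cv2.connectedComponentsWithStats(mask.astype(np.uint8)); return (l==l[v,u]),c[l[v,u]],s[l[v,u],4]
E
python3 - <<'E'
from meas import *
p,d,c,P=load("w_hou")
t=[onplane(c,dark(p,u,v),.08)[0] for u,v in ((288,232),(212,224))]
print("threads",np.round(t,4),np.linalg.norm(t[0]-t[1]))
ub=dark(p,256,177,5); b=onplane(c,ub,.046)[0]; print("bore px",ub,b.round(4))
print("t1t2",fit([(.046,.041),(.046,-.041)],t), "with bore",fit([(.046,.041),(.046,-.041),(0,0)],t+[b]))
rim=(P[...,2]>.074)&(P[...,2]<.087); rim,_,n=blob(rim,266,105)
v,u=np.nonzero(rim); X=onplane(c,np.c_[u,v],.08)[:,:2].astype(np.float32)
o,yaw,_=fit([(.046,.041),(.046,-.041)],t); cc,s=np.cos(yaw),np.sin(yaw); Y=(X-o)@np.array([[cc,-s],[s,cc]])
box=Y[Y[:,0]>-.055]
print("rim local x",np.percentile(Y[:,0],[.2,99.8]),"y",np.percentile(box[:,1],[.3,99.7]),"nose y",np.percentile(Y[Y[:,0]<-.066][:,1],[1,99]))
rr=cv2.minAreaRect(box.astype(np.float32)); print(rr)
# cover
p,d,c,P=load("w_cover")
h=[]
for u,v in ((276,201),(207,183),(270,83)):
    m,ce,a=blob(cv2.cvtColor(p,cv2.COLOR_RGB2GRAY)<110,u,v); h.append(onplane(c,ce,.003)[0]); print(ce,a)
print("cover",np.round(h,4),fit([(.046,.041),(.046,-.041),(-.078,0)],h))
bar=(P[...,2]>.052)&(P[...,2]<.066); bar,_,n=blob(bar,255,145); v,u=np.nonzero(bar); rr=cv2.minAreaRect(onplane(c,np.c_[u,v],.059)[:,:2].astype(np.float32)*1000); print("bar",rr,np.median(P[bar][:,2]))
# pin
p,d,c,P=load("w_pin")
m,_,n=blob((P[...,2]>.071)&(P[...,2]<.077),250,161); v,u=np.nonzero(m); X=onplane(c,np.c_[u,v],.073)[:,:2]; print("pin",X.mean(0),cv2.minEnclosingCircle((X*1000).astype(np.float32)))
m,_,n=blob((P[...,2]>.041)&(P[...,2]<.049),236,140); v,u=np.nonzero(m); print("block",cv2.minAreaRect((onplane(c,np.c_[u,v],.045)[:,:2]*1000).astype(np.float32)))
E
```

```text
threads [[ 0.5645 -0.1376  0.08  ]
 [ 0.5544 -0.2199  0.08  ]] 0.0829216820377498
bore px [256.49534161 180.79503106] [ 0.5147 -0.1718  0.046 ]
t1t2 (array([ 0.51377284, -0.17316986]), np.float64(-0.12217615995296588), array([0.5, 0.5])) with bore (array([ 0.51411837, -0.17240706]), np.float64(-0.1318394161705051), array([0.7, 0.8, 0.9]))
rim local x [-0.09627658  0.05941146] y [-0.05451245  0.05503627] nose y [-0.02076664  0.02243897]
((0.0022235438227653503, 0.00036903098225593567), (0.10999499261379242, 0.11485693603754044), 89.6871337890625)
[276.32075472 200.32075472] 106
[208.0952381  182.73015873] 126
[270.91139241  82.58227848] 158
cover [[0.4883 0.3064 0.003 ]
 [0.4671 0.2271 0.003 ]
 [0.3577 0.2981 0.003 ]] (array([0.43314833, 0.27836127]), np.float64(-0.2570259932496238), array([0.2, 0.2, 0.1]))
bar ((425.43170166015625, 280.5671691894531), (13.899212837219238, 79.10066986083984), 75.29498291015625) 0.05877272693444807
pin [0.53925098 0.07600676] ((539.279541015625, 75.88482666015625), 9.815163612365723)
block ((539.4564208984375, 75.93312072753906), (49.97560501098633, 50.219661712646484), 78.452392578125)
```

All sizes check: thread spacing 82.9 (82), cover fit residual 0.2 mm, bar 79x14, head radius 9.8, block 50x50. Next is the pin.

Run:
```python
from h import *
q=down(np.pi/2); pin=np.array([.5393,.0760]); bore=np.array([.5138,-.1728])
S=lambda t:print(t,[np.round(r.read_state()[k],4).tolist() for k in ("time_s","eef_pos","contact_force","grip_width","grip_force")])
command_gripper(.045)
r.reach([*pin,.13],q); r.move_straight([*pin,.072],speed=.08,max_force=10); S("at pin")
command_gripper(.0,30); S("gripped")
r.move_straight([*pin,.165],speed=.1); S("lifted")
r.move_straight([*bore,.165],speed=.2); r.move_straight([*bore,.122],speed=.1,max_force=10); r.hold(.3); S("above")
p,d,c=snap("w_ins"); cv2.imwrite("pics/m3.png",cv2.resize(p[120:380,130:390,::-1],(600,600)))
```

```text
at pin [6.6583, [0.5397, 0.0759, 0.0724], [0.8455, 0.2174, -0.0654], 0.0449, 0.0]
gripped [7.1583, [0.5393, 0.076, 0.0721], [-0.1647, -0.5029, -1.522], -0.0001, 0.0]
lifted [8.2417, [0.5389, 0.076, 0.1643], [-0.153, -0.6421, -0.7307], 0.0001, 0.0]
above [10.525, [0.5141, -0.1729, 0.1225], [-0.301, -0.116, -0.4488], -0.0004, 0.0]
```

View pics/m3.png

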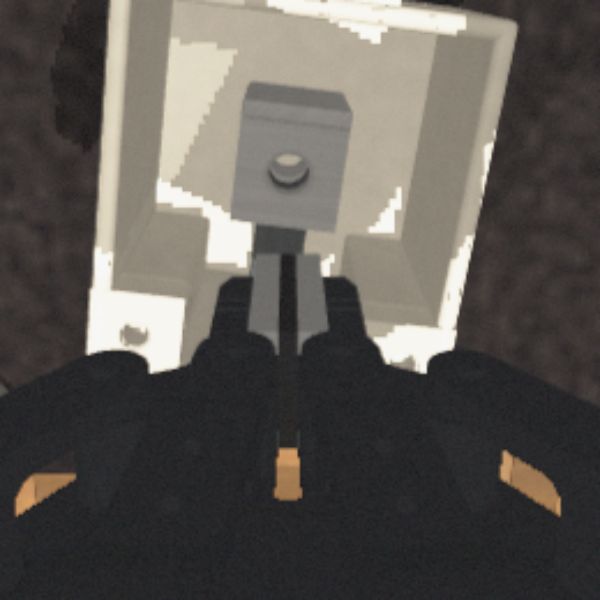

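The fingers closed to zero, so the pin was missed. In this picture the bore is at (256,194) in full-size pixels, exactly where the calibration puts it, so the aim is right. I'll see what became of the pin.

Run:
```python
from h import *
q=down(np.pi/2)
r.move_straight([.5138,-.1728,.2],speed=.2); command_gripper(.06)
r.reach([.555,.08,.22],q); r.hold(.3); p,d,c=snap("w_pin2")
cv2.imwrite("pics/m4.png",cv2.resize(cv2.convertScaleAbs(p[60:300,110:400,::-1],alpha=1.4),(725,600)))
P=cloud(c,d); m=(P[...,2]>.05)&(P[...,2]<.11)&(abs(P[...,0]-.54)<.05)&(abs(P[...,1]-.076)<.05)
print(m.sum(),P[m].mean(0) if m.any() else "", P[m].max(0) if m.any() else "",r.read_state()["time_s"])
```

```text
366 [0.5386559  0.07616447 0.07124213] [0.58961886 0.11300045 0.07499787] 13.075
```

View pics/m4.png

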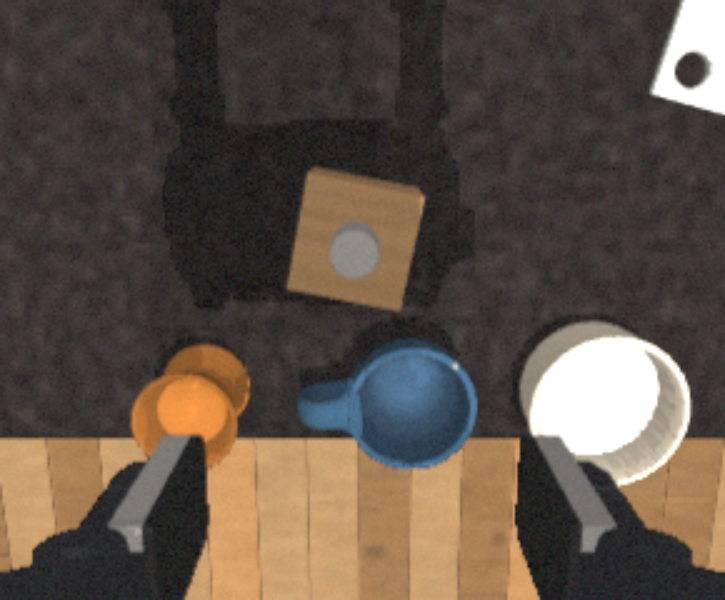

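The pin still stands in its block at (0.539, 0.076, 0.073) and nothing else moved, so the fingers closed above the head. I'll measure where the fingertips really are from the depth image.

Run:
```python
from meas import *
T=optics.camera_model("wrist")["tool_from_camera"]; K=optics.camera_model("wrist")["K"]
for n in("w_ins","w_pin2"):
    f=np.load(n+".npz"); d=f["d"]
    C=cloud((K,T[:3,:3],T[:3,3]),d)
    if n=="w_ins":
        for u,v in ((248,232),(262,232),(248,240),(262,240),(248,250),(262,250),(262,262),(255,240)): print(u,v,d[v,u].round(4),C[v,u].round(4))
    else:
        for u,v in ((178,240),(172,250),(165,265),(162,275),(330,240),(337,252),(345,265)): print(u,v,d[v,u].round(4),C[v,u].round(4))
print(r.tip_extent, r.read_state()["eef_pos"])
```

```text
248 232 0.1457 [ 0.0105 -0.0032 -0.0172]
262 232 0.1468 [ 0.01    0.0034 -0.0161]
248 240 0.137 [ 0.0105 -0.003  -0.0263]
262 240 0.1381 [ 0.01    0.0032 -0.0252]
248 250 0.1279 [ 0.0102 -0.0029 -0.0358]
262 250 0.1283 [ 0.01    0.0029 -0.0354]
262 262 0.1176 [ 0.0104  0.0026 -0.0464]
255 240 0.1372 [ 0.0103  0.     -0.026 ]
178 240 0.1365 [ 0.0107 -0.0337 -0.0267]
172 250 0.1283 [ 0.0101 -0.0342 -0.0354]
165 265 0.1156 [ 0.0103 -0.0334 -0.0485]
162 275 0.113 [ 0.0081 -0.0338 -0.0518]
330 240 0.1381 [ 0.01    0.0333 -0.0252]
337 252 0.1257 [ 0.0104  0.0332 -0.0379]
345 265 0.1157 [ 0.0102  0.0334 -0.0484]
0.025 [0.5550874  0.0791718  0.21996624]
```

The depth shows the fingertips 16 mm behind the reported TCP (tool z ≈ -0.016), not 25 mm ahead. That is a 41 mm discrepancy in the tool data, and it explains the miss at TCP 0.072. Sideways the fingers are centred. I'll confirm with a guarded approach and use this offset from here on.

Run:
```python
from h import *
T=optics.camera_model("wrist")["tool_from_camera"]; K=optics.camera_model("wrist")["K"]
d=np.load("w_ins.npz")["d"]; C=cloud((K,T[:3,:3],T[:3,3]),d)
print([C[v,248,2].round(4) for v in range(224,234)])
q=down(np.pi/2); pin=np.array([.5393,.0760])
S=lambda t:print(t,[np.round(r.read_state()[k],4).tolist() for k in ("time_s","eef_pos","contact_force","grip_width","grip_force")])
command_gripper(.045)
r.reach([*pin,.09],q); print(r.move_straight([*pin,.032],speed=.06,max_force=6)); S("at pin")
command_gripper(.0,40); S("gripped")
if r.read_state()["grip_width"]>.01:
    r.move_straight([*pin,.125],speed=.1); S("lifted")
    p,d,c=snap("w_lift"); C=cloud((K,T[:3,:3],T[:3,3]),d)
    cv2.imwrite("pics/m5.png",cv2.resize(p[120:320,155:355,::-1],(600,600)))
```

```text
[np.float64(0.0861), np.float64(0.0856), np.float64(0.086), np.float64(0.0861), np.float64(0.0866), np.float64(0.086), np.float64(-0.0145), np.float64(-0.0164), np.float64(-0.0172), np.float64(-0.0187)]
True
at pin [14.8667, [0.5387, 0.076, 0.0326], [-0.2492, -0.1309, 5.3903], 0.045, 2.9462]
gripped [15.2083, [0.5408, 0.076, 0.035], [-2.0309, -0.2523, 21.3208], 0.0186, 48.8701]
lifted [16.2917, [0.5388, 0.076, 0.1242], [-0.1513, 0.3374, -0.3788], 0.0186, 39.2007]
```

The pin is gripped at 18.6 mm and lifted. The tips rested on the block during closing, so the pin's foot is 26 mm below the TCP. Now to the bore.

Run:
```python
from h import *
bore=np.array([.5138,-.1728])
S=lambda t:print(t,[np.round(r.read_state()[k],4).tolist() for k in ("time_s","eef_pos","contact_force","grip_width","grip_force")])
r.move_straight([*bore,.125],speed=.2); r.move_straight([*bore,.080],speed=.08,max_force=8); r.hold(.2); S("above")
p,d,c=snap("w_ins2"); cv2.imwrite("pics/m6.png",cv2.resize(p[120:320,155:355,::-1],(600,600)))
```

```text
above [18.65, [0.5141, -0.173, 0.0806], [0.2667, -0.4831, -0.8453], 0.0187, 39.2085]
```

View pics/m6.png

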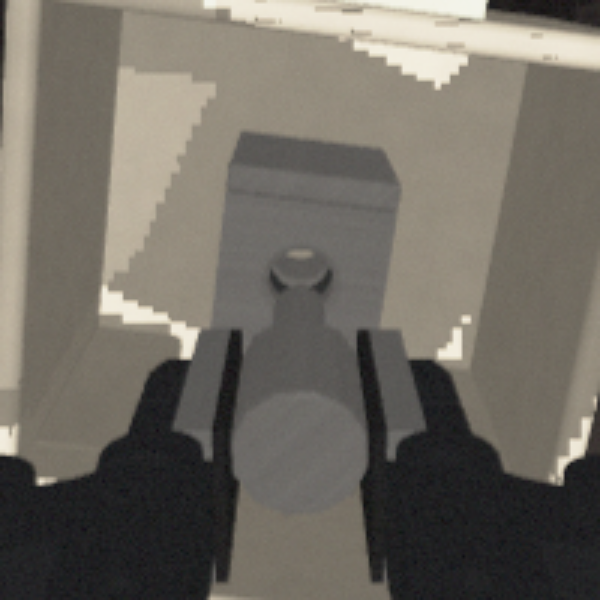

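The pin is upright in the fingers. Its foot at (255,216) is just over the bore mouth at (255,210) and centred sideways. Inserting under guard.

Run:
```python
from meas import *
S=lambda t:print(t,[np.round(r.read_state()[k],4).tolist() for k in ("time_s","eef_pos","contact_force","grip_width","grip_force")])
p,d,c,P=load("w_ins2"); print("foot near edge",onplane(c,(255,215.5),.0545)[0].round(4),"bore centre",onplane(c,(255,211),.046)[0].round(4))
bore=np.array([.5138,-.1728])
st=r.move_straight([*bore,.040],speed=.04,max_force=8); S(f"inserted stop={st}")
if r.read_state()["eef_pos"][2]<.045:
    command_gripper(.045); r.hold(.4); S("open"); r.move_straight([*bore,.14],speed=.12); 
    r.move_straight([.50,-.175,.22],speed=.15); r.hold(.2); p,d,c=snap("w_home"); P=cloud(c,d)
    m=(P[...,2]>.06)&(P[...,2]<.11)&(np.hypot(P[...,0]-bore[0],P[...,1]-bore[1])<.02); print(m.sum(),np.median(P[m],0),P[m].mean(0))
    S("end")
```

```text
foot near edge [ 0.5108 -0.1728  0.0545] bore centre [ 0.5108 -0.1728  0.046 ]
inserted stop=False [19.85, [0.514, -0.1729, 0.0402], [0.7895, 0.3695, -1.3885], 0.019, 39.2085]
open [20.625, [0.5138, -0.1728, 0.04], [-0.48, 0.0481, 0.0018], 0.0447, 0.0]
339 [ 0.51111247 -0.17308634  0.07388632] [ 0.51138445 -0.1730021   0.07304335]
end [22.55, [0.4997, -0.1748, 0.219], [0.1238, -0.0355, -0.1511], 0.045, 0.0]
```

The pin is home: its head top reads 73.9 mm (expected 74), and the measured pin centre is within the bore's play. Now the cover.

Run:
```python
from meas import *
S=lambda t:print(t,[np.round(r.read_state()[k],4).tolist() for k in ("time_s","eef_pos","contact_force","torque","grip_width","grip_force")])
g=np.array([.4254,.2805]); q=down(np.pi/2-.257); o=np.array([.5134,-.1728]); yaw=-.125
t=o-.008*np.array([np.cos(yaw),np.sin(yaw)]); q2=down(np.pi/2+yaw)
r.reach([*g,.11],q); st=r.move_straight([*g,.022],speed=.08,max_force=8); S(f"at bar {st}")
command_gripper(0,80); S("grip")
if r.read_state()["grip_width"]>.008:
    z0=r.read_state()["eef_pos"][2]; open("z0","w").write(str(z0))
    r.move_straight([*g,z0+.14],speed=.12); S("lift")
    r.move_straight([*t,z0+.14],q2,speed=.2); r.hold(.3); S("over")
    p,d,c=snap("w_over"); cv2.imwrite("pics/m7.png",p[:,:,::-1])
```

```text
at bar False [25.5333, [0.4258, 0.2807, 0.0225], [-0.1364, 0.8205, -0.4152], [-0.0126, -0.025, 0.0113], 0.045, 0.0]
grip [25.9167, [0.4256, 0.2806, 0.0226], [-0.2888, -0.7319, 5.1171], [-0.1854, 0.1674, 0.0181], 0.0126, 78.9004]
lift [27.2417, [0.4249, 0.2803, 0.1618], [-0.4474, 0.4508, -2.8993], [-0.0168, -0.0128, -0.0247], 0.0129, 77.9268]
over [29.9917, [0.5055, -0.1716, 0.1626], [0.1242, -0.0689, -3.9864], [0.0047, -0.0231, -0.0112], 0.0121, 77.9282]
```

View pics/m7.png

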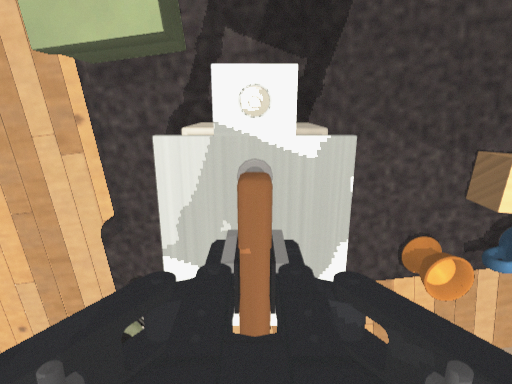

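The cover hangs level in the grip, its nose hole at (254,100) over the white housing nose. I'll descend to 11 mm above the rim and measure.

Run:
```python
from meas import *
S=lambda t:print(t,[np.round(r.read_state()[k],4).tolist() for k in ("time_s","eef_pos","contact_force","torque","grip_width","grip_force")])
o=np.array([.5134,-.1728]); yaw=-.125; t=o-.008*np.array([np.cos(yaw),np.sin(yaw)])
z0=float(open("z0").read())
print(r.move_straight([*t,z0+.0925],speed=.04,max_force=6)); r.hold(.5); S("hold")
p,d,c=snap("w_fin"); P=cloud(c,d)
loc=lambda X:(np.atleast_2d(X)[:,:2]-o)@np.array([[np.cos(yaw),-np.sin(yaw)],[np.sin(yaw),np.cos(yaw)]])
m,_,n=blob((P[...,2]>.088)&(P[...,2]<.108)&(np.hypot(P[...,0]-t[0],P[...,1]-t[1])<.13),190,180)
Q=P[m]; A=np.c_[Q[:,:2]-t,np.ones(len(Q))]; k=np.linalg.lstsq(A,Q[:,2],rcond=None)[0]; print("plate n",n,"tilt,z(top)",k)
L=loc(Q); f=L[L[:,0]<-.066]; b=L[(L[:,0]>-.055)&(L[:,0]<-.01)]
print("nose x",np.percentile(L[:,0],.3),"nose y",np.percentile(f[:,1],[1,99]),"box y",np.percentile(b[:,1],[.5,99.5]))
for x in(-.05,-.03,-.01): s=b[abs(b[:,0]-x)<.004]; print(x,np.percentile(s[:,1],[1,99]))
rear=L[(abs(L[:,1])>.028)&(abs(L[:,1])<.05)]; print("front edge x +y,-y",np.percentile(rear[rear[:,1]>0][:,0],.5),np.percentile(rear[rear[:,1]<0][:,0],.5))
for nme in("top","scene"):
    I,_=optics.get_image(nme); cv2.imwrite(f"pics/{nme}1.png",I[:,:,::-1]); np.save(nme+"1.npy",I)
a=cv2.resize(p[60:180,180:330,::-1],(450,360)); 
Tm=np.load("top1.npy")[130:230,320:410,::-1]; Sc=np.load("scene1.npy")[200:310,250:380,::-1]
b=np.hstack([cv2.resize(Tm,(350,360),interpolation=cv2.INTER_CUBIC),a])
cv2.imwrite("pics/m8.png",b)
```

```text
False
hold [31.875, [0.5055, -0.1718, 0.1151], [0.3301, -0.1924, -2.6469], [0.0209, 0.0413, 0.006], 0.0123, 77.928]
plate n 26375 tilt,z(top) [ 8.07731964e-04 -2.41171387e-05  9.85406364e-02]
nose x -0.09573933408284943 nose y [-0.02167066  0.02152776] box y [-0.054583    0.05445817]
-0.05 [-0.05389614  0.05378668]
-0.03 [-0.05425659  0.05404215]
-0.01 [-0.05421493  0.05377528]
front edge x +y,-y -0.05986304429464342 -0.05989026328768749
```

View pics/m8.png

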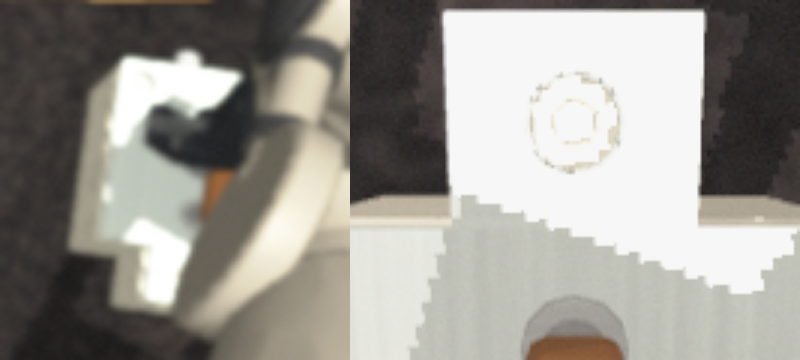

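Thread 3 shows concentrically inside the nose hole at (255,100), where the camera looks almost straight down. The plate sits within 0.5 mm of the measured housing frame, is level to 0.001 rad, and its underside is 12.5 mm above the rim. Handing in.

Run:
```python
from workcell import r
r.hold(.3); print(r.finish_job(), r.read_state()["time_s"], r.read_state()["grip_width"], r.read_state()["grip_force"])
```

```text
the job is handed in; nothing more can be done
the job is handed in; nothing more can be done
```

The job is handed in: the pin is home in the bore and released, and the cover is held level about 12 mm above the rim. Thread 3 shows centred through the nose hole; the gripper hid holes 1 and 2, whose fit I inferred from the plate's edges.

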